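# Tap the rack's locking wedge home

## Robot

A 6-joint arm with a two-finger parallel gripper is mounted at the origin on the work surface. World frame = base frame: x ahead of the robot, y to its left, z up, the work surface at z = 0. Lengths are in m, angles in degrees, forces in N, time in s.
With the tool pointing down it reaches from about 0.25 to 0.725 m from the base axis. Payload 9.7 kg.
Tool frame: the origin (TCP) lies midway between the tips of the shut fingers; the grasp point (between the pads) lies 19 mm behind it; x points along the fingers, y is the direction in which the jaws open and shut, and the axes are right-handed (so a half turn about x gives the same grasp; the last joint's range is limited). The gripper opens to 85 mm and grips with 20 to 120 N. Pads are 22 mm wide; open, the fingers measure 114 mm over their backs; the gripper's body (76 mm by 85 mm) begins 54 mm behind the grasp point. The pads swing forward as they close: fully open they stand 13 mm farther back than shut.
Start: joints at [65.718, 4.979, 10.078, 95.1, 0, 90], TCP at [0.226, 0.501, 0.231] pointing down, gripper open.
Joint ranges: [-179.16, 179.16], [-48.56, 103.87], [-65.8, 70.77], [-126.05, 130.52], [-82.76, 87.17], [-180, 180]. Speed limits (degrees/s): [127.2, 127.2, 147.25, 180, 180, 180].

## Interface

Orientations are given as [roll, pitch, yaw] about the fixed x, y, z axes, in that order (R = Rz(yaw) Ry(pitch) Rx(roll)).
In Python, from workcell import bot, cams gives the robot as it stands.
- The arm moves only by the tool apply_moves, never from a script. Its argument "commands" is a list of rows, each a list of 5 numbers: the shift along the tool's x, y, z in m, then the turn about the tool's x in rad, then the opening, from -1 (shut) to 1 (fully open). In form: [[tx, ty, tz, roll, hand], ...]. A call has 1 to 12 rows; each row is the pose to reach, as a shift and turn from the pose measured when the call began, along the tool's axes at that moment; what a row does not reach only later rows make up. A row lasts 1/10 s, in which the tool goes at most 50 mm and 8.59 degrees, less where a joint would pass 70% of its speed; a pose out of reach is approached as far as the arm can. A call with a gripper value outside its range is refused whole. The fingers move at their own pace and stop on an object; "newtons" is the grip in N (left out, the last holds). Time passes only in rows, so rows that repeat a pose let the fingers close. It gives the time, the measured TCP pose, the force and the opening at its end, in the units of the state.
- bot.get_obs(): the state, without advancing time (a new reading comes with each control period).
- cams.camera(name): name is "side" or "top"; returns a dict with "frame" (480x640x3 uint8, blue, green, red), "depth" (480x640 float32, m along the optical axis (not along the pixel's ray), 0 where there is no reading), "camera_matrix" (3x3 intrinsics, pixels), "R" (3x3) and "t" (3): a world point X has camera coordinates R X + t. Camera axes: x right, y down, z forward; pixel columns grow to the right and rows downward; lengths in m; the calibration is good to about 2 mm. A picture is of the moment at which its call begins.
- bot.job_done(): hands the job in, once; it reports no verdict.
Trained networks look in the newest picture that a camera, given by its name, has taken for a name from the list of things; names that differ only in an ending like _2 or _b are one class to them, and where a whole thing is asked for, a point or a joint stands for the part that bears it (a point fixed in the world has none). Each returns a list of dicts, best first, with "confidence" (0 to 1); they miss things now and then, are a little off and sometimes report something else, mostly with a low value. They report only what shows in the picture. A call takes as long as a camera call.
- cams.spot_in(name, camera): "rect" ([left, top, right, bottom] in pixels, round what is visible of it).
The state is a dict: "time": time; "q": joint angles; "qd": joint speeds; "joint_efforts": joint torques, N m; "ee_pos": TCP position; "tcp_rot": TCP orientation; "wrist_force": force on the tool from outside, world axes, zero at the start; "torque": the same for the moment, N m; "opening": finger opening in m.
Only numpy, scipy, OpenCV 4.12 (cv2) and the standard library are available. Lean on these libraries where they do the work, as an engineer would, in place of code of your own. Each camera call takes 0.05 s, during which the arm holds its last target. There are 200 camera calls.

## Task

The end board of the plywood bottle rack is loose because its locking wedge has only been pushed in by hand. Pick up the mallet and, with it alone, drive the wedge down in several light taps, lifting off between them, until the board is pulled up tight and the wedge will go no farther; no hard blows. Then set the mallet gently back down on the bench; leave the bottles and the beaker where they are.

Things in the scene. Friction and masses are not known exactly. Their poses are not given: they have to be found in the camera images.
- rack: Fixed plywood bottle rack, 170 x 320 mm: a 25 mm shelf, its top 95 mm above the bench, carrying two bottles. Origin: on the bench, below the middle of the shelf's end shoulder at the loose end. Its +y runs along the shelf away from the loose end; -y points outward, along the tenon (60 mm wide, 70 to 95 mm above the bench) that pokes out 75 mm through the end board and holds the wedge. z up.
- end_board (a joint): The rack's loose end board (170 mm wide, 20 mm thick, top 120 mm above the bench). Value: gap in m between board and shelf shoulder; 0 = pulled up tight, about 0.0025 to 0.007 while loose. A rubber strip in the joint springs it outward with 2 to 5 N; it shuts as the wedge goes down, 1 mm per 7 mm of wedge travel.
- wedge: Loose dark hardwood wedge, 127 mm long, 24 mm wide, 8 mm thick at the tip, 26 mm at the top, standing tip down in the tenon's slot against the end board. Origin: middle of its tip; z up. 17 to 50 mm still to go; where it stops varies by 10 mm either way and cannot be seen. Slides at 3 to 8 N; once the board is shut, firm taps of 15 to 25 N jam it and hardly move it; over 32 N bruises it.
- wedge_top (a point): Middle of the wedge's flat top, 24 x 26 mm, the face to tap on: 170 to 195 mm above the bench at the start, 139 to 161 mm when home.
- mallet: Loose soft-faced mallet, 0.3 to 0.43 kg, standing on one face with its handle level. Head: upright cylinder, 48 mm across, 75 mm tall, orange with black rubber faces that give 1 mm per 10 N. Origin: centre of the face it stands on; z up along the head, handle towards its -x.
- mallet_grip (a point): Point on the mallet's handle to grip, 50 mm from the head's axis, at mid height of the handle (37.5 mm above the bench as it stands). The handle is pale wood, 20 mm wide, 24 mm tall, and runs from 24 to 172 mm from the head's axis.
- mallet_head (a point): Centre of the mallet's head, 37.5 mm above its lower face; the centre of mass lies about 15 mm from here towards the handle.
- amber_a: Amber glass bottle, 86 mm across, 200 mm tall, standing on the rack's shelf nearer the loose end. Origin: centre of its underside. Leave alone.
- amber_b: Second amber bottle, same size, farther along the shelf. Origin: centre of its underside. Leave alone.
- foil_bottle: Silver bottle with a blue cap, 72 mm across, 150 mm tall, standing on the bench. Origin: centre of its underside. Leave alone.
- beaker: Glass beaker, 66 mm across, 85 mm tall, standing on the bench. Origin: centre of its underside. Leave alone.

How it is judged:
By the outcome, as a careful person would: the job done as asked, in the order asked, and still so for the second after the job is handed in, with the robot touching nothing.
It also fails if it takes over 51 s, if anything falls off the work surface, if the arm or the gripper's body presses on something with over 40 N, if the wrist force passes 120 N, or if a joint passes its speed limit or range.

## Working session

There is one attempt and no reset: what is moved stays moved. The work goes in short steps, Python scripts to look and compute and a tool call to move; the robot and the scene stay as the last step left them, time stands still between calls to the robot, and variables do not carry over. Pictures are saved under pics/ and viewed, about 8 in all and at most 12, crops included, and the job is handed in when it is done.

Besides the shell and the picture viewer there is one more tool, called after "Call:" as name([rows], argument=value, ...), one row to a line, values as JSON. apply_moves: Moves the arm, as the interface text tells. Its arguments: {"type":"object","properties":{"commands":{"type":"array"},"newtons":{"type":"number"}},"required":["commands"]}

```bash
mkdir -p pics; cat > h.py <<'E'
import numpy as np, cv2
from workcell import bot, cams
def grab(n, name=None):
    c=cams.camera(n)
    if name: cv2.imwrite(f'pics/{name}.png',c['frame'])
    return c
def world(c):
    d=c['depth']; v,u=np.mgrid[:480,:640]; K=c['camera_matrix']
    P=np.stack([(u-K[0,2])/K[0,0]*d,(v-K[1,2])/K[1,1]*d,d],-1)
    return (P-c['t'])@c['R']   # R^T (p-t)
E
python3 - <<'E'
from h import *
np.set_printoptions(precision=3,suppress=True)
o=bot.get_obs(); print({k:o[k] for k in('time','ee_pos','tcp_rot','opening','wrist_force')})
for n in('top','side'):
    c=grab(n,n+'0'); W=world(c)
    print(n,'cam pos',-c['R'].T@c['t'], c['camera_matrix'][0,0])
    np.save(n+'0.npy',W)
    for k in('mallet','wedge','wedge_top','mallet_grip','end_board','rack','beaker','foil_bottle','amber_a'):
        for r in cams.spot_in(k,n)[:2]:
            x0,y0,x1,y1=[int(a) for a in r['rect']]; m=W[(y0+y1)//2,(x0+x1)//2]
            print(k,r['confidence'],r['rect'],m)
E
```

```text
{'time': 0.0, 'ee_pos': array([0.226, 0.501, 0.231]), 'tcp_rot': array([ -89.257,   89.925, -113.539]), 'opening': 0.0855242070948123, 'wrist_force': array([-0.543,  0.63 , -0.159])}
top cam pos [0.402 0.029 1.121] 585.4225183199635
mallet 0.66 [307.3, 196.1, 325.4, 222.8] [ 0.56  -0.008  0.186]
wedge 0.83 [307.0, 196.3, 324.2, 225.7] [ 0.558 -0.006  0.185]
wedge_top 0.82 [309.3, 195.2, 327.4, 220.2] [0.402 0.029 1.121]
wedge_top 0.34 [415.5, 259.7, 464.5, 361.6] [ 0.391 -0.236  0.039]
mallet_grip 0.57 [416.5, 257.3, 462.2, 364.6] [ 0.391 -0.236  0.039]
end_board 0.56 [288.8, 164.9, 316.5, 266.1] [0.56  0.014 0.121]
rack 0.56 [416.2, 261.4, 462.5, 364.2] [ 0.387 -0.236  0.037]
beaker 0.96 [183.1, 314.2, 222.5, 356.4] [0.355 0.206 0.001]
foil_bottle 0.64 [390.5, 114.5, 436.9, 164.1] [ 0.695 -0.186  0.112]
amber_a 0.93 [117.4, 209.4, 184.8, 270.5] [0.508 0.243 0.25 ]
amber_a 0.59 [181.1, 192.6, 245.7, 255.1] [0.528 0.147 0.265]
side cam pos [-0.007 -0.477  0.696] 594.701564089035
mallet 0.78 [360.8, 345.0, 431.0, 478.8] [ 0.393 -0.245  0.041]
wedge 0.63 [323.8, 188.3, 350.5, 239.0] [ 0.557 -0.014  0.154]
wedge 0.58 [131.8, 245.7, 179.9, 306.4] [0.337 0.171 0.074]
wedge_top 0.75 [326.9, 186.0, 350.3, 245.0] [ 0.557 -0.017  0.152]
wedge_top 0.41 [460.9, 209.2, 512.6, 302.0] [ 0.677 -0.211  0.098]
mallet_grip 0.63 [356.8, 349.2, 433.6, 480.0] [ 0.391 -0.246  0.038]
end_board 0.9 [293.2, 198.1, 363.4, 309.0] [ 0.537 -0.014  0.087]
rack 0.58 [138.0, 145.2, 359.3, 309.1] [0.473 0.096 0.124]
rack 0.23 [360.0, 343.8, 432.4, 477.6] [ 0.395 -0.246  0.042]
beaker 0.64 [133.6, 245.0, 179.3, 305.3] [0.337 0.168 0.075]
foil_bottle 0.61 [460.0, 210.8, 515.3, 304.5] [ 0.679 -0.213  0.093]
amber_a 0.97 [167.6, 82.3, 224.5, 208.4] [0.492 0.227 0.215]
amber_a 0.92 [221.4, 97.5, 277.6, 227.6] [0.513 0.124 0.213]
```

View pics/top0.png

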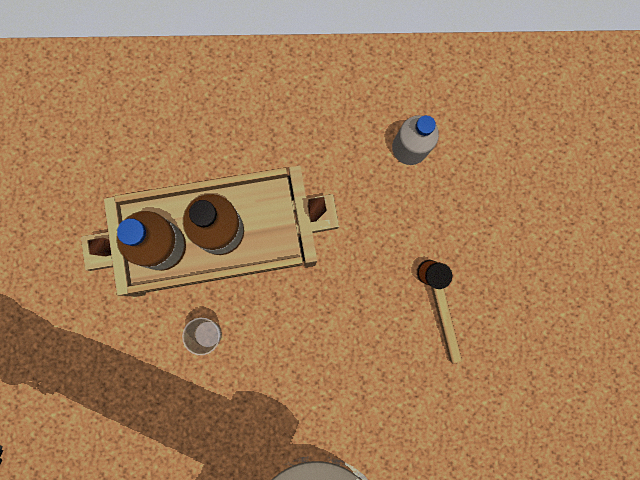

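```bash
python3 - <<'E'
from h import *
np.set_printoptions(precision=4,suppress=True)
W=np.load('top0.npy')
def reg(u0,v0,u1,v1,z0,z1):
    P=W[v0:v1,u0:u1].reshape(-1,3); return P[(P[:,2]>z0)&(P[:,2]<z1)]
# mallet
H=reg(400,240,480,380,.06,.09); print('head top',len(H),cv2.minEnclosingCircle(H[:,:2].astype(np.float32)),np.median(H,0), H.mean(0))
h=reg(400,240,480,380,.040,.053); 
hc=np.median(H[:,:2],0); h=h[np.linalg.norm(h[:,:2]-hc,axis=1)>.035]
print('handle',len(h),cv2.minAreaRect(h[:,:2].astype(np.float32)),h.mean(0),np.median(h[:,2]))
w=reg(295,185,340,240,.165,.2); print('wedge top',len(w),cv2.minAreaRect(w[:,:2].astype(np.float32)),np.median(w,0))
b=reg(270,140,330,290,.114,.126); print('board top',len(b),cv2.minAreaRect(b[:,:2].astype(np.float32)),b.mean(0))
t=reg(270,140,400,290,.088,.101); print('tenon',len(t),cv2.minAreaRect(t[:,:2].astype(np.float32)),t.mean(0))
E
```

```text
head top 576 ((0.4535772502422333, -0.22925136983394623), 0.024326158687472343) [ 0.4537 -0.2279  0.0767] [ 0.4535 -0.2281  0.0763]
handle 163 ((0.395906537771225, -0.2437555491924286), (0.050637535750865936, 0.01909913308918476), 14.784333229064941) [ 0.4044 -0.2414  0.0432] 0.04291074303724568
wedge top 265 ((0.5670666694641113, -0.009324598126113415), (0.02431092970073223, 0.02620934508740902), 9.09351921081543) [ 0.5664 -0.0095  0.1831]
board top 1440 ((0.5596634149551392, 0.027096889913082123), (0.0846329778432846, 0.181241974234581), 89.1709976196289) [0.5574 0.0201 0.1202]
tenon 2684 ((0.5552496910095215, 0.010380253195762634), (0.12081144750118256, 0.17296983301639557), 89.09124755859375) [0.5545 0.0317 0.0944]
```

View pics/side0.png

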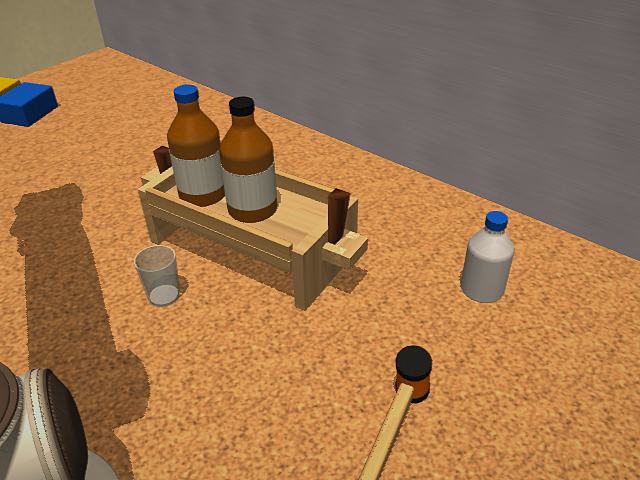

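The top view shows the mallet head at about (438,275), its handle ending near (456,360), and the wedge top at (318,208) on the right end of the rack. The side view shows the bottles clear of the wedge on the -y side. Next I'll get the handle axis and the tool's yaw.

```bash
python3 - <<'E'
from h import *
from scipy.spatial.transform import Rotation as R
np.set_printoptions(precision=4,suppress=True)
W=np.load('top0.npy')
P=W[240:385,400:480].reshape(-1,3); hc=np.array([.4536,-.229])
r=np.linalg.norm(P[:,:2]-hc,axis=1); h=P[(P[:,2]>.025)&(P[:,2]<.058)&(r>.04)&(r<.2)]
vx,vy,x0,y0=cv2.fitLine(h[:,:2].astype(np.float32),cv2.DIST_HUBER,0,.01,.01).ravel()
d=np.array([vx,vy]); d*=-np.sign(d[0]) 
p=np.array([x0,y0]); s=(hc-p)@d; ax=p+s*d
print('dir',d,np.degrees(np.arctan2(d[1],d[0])),'head offset from line',hc-ax,'extent',np.percentile((h[:,:2]-ax)@d,[1,99]),'z',np.percentile(h[:,2],[5,50,95]))
g=(hc+ax)/2+.047*d; print('grip',g)
o=bot.get_obs(); Rt=R.from_euler('xyz',o['tcp_rot'],degrees=True).as_matrix(); print(Rt)
n=np.array([-d[1],d[0],0])
for s in(1,-1):
    a=np.degrees(np.arctan2(s*n@Rt[:,2],s*n@Rt[:,1])); print('roll needed about tool x',a,np.radians(a))
print('delta tool',Rt.T@(np.r_[g,.25]-o['ee_pos']), o['q'])
E
```

```text
dir [-0.9664 -0.2572] -165.09747 head offset from line [ 0.0006 -0.0023] extent [0.0405 0.1585] z [0.026  0.0344 0.0438]
grip [ 0.4079 -0.24  ]
[[-0.      0.4112  0.9116]
 [ 0.      0.9116 -0.4112]
 [-1.      0.     -0.    ]]
roll needed about tool x 140.81825809470885 2.4577422506758264
roll needed about tool x -39.18174190529116 -0.683850402913967
delta tool [-0.0187 -0.601   0.4704] [65.7186  4.9781 10.079  95.0994  0.0008 89.9978]
```

Call:
apply_moves([
  [-0.02, -0.04, 0.03, 0.14, 1],
  [-0.02, -0.08, 0.06, 0.28, 1],
  [-0.02, -0.12, 0.094, 0.42, 1],
  [-0.02, -0.16, 0.125, 0.56, 1],
  [-0.02, -0.2, 0.156, 0.7, 1],
  [-0.02, -0.24, 0.188, 0.84, 1],
  [-0.02, -0.28, 0.219, 0.98, 1],
  [-0.02, -0.32, 0.25, 1.12, 1],
  [-0.02, -0.36, 0.282, 1.26, 1],
  [-0.02, -0.4, 0.313, 1.4, 1],
  [-0.02, -0.44, 0.344, 1.54, 1],
  [-0.02, -0.48, 0.376, 1.68, 1],
])

```text
time: 2.2
ee_pos: [0.3681, -0.0801, 0.2517]
tcp_rot: [113.1, 89.9, -7.8]
wrist_force: [1.2, 1.0, 0.4]
opening: 0.0853
```

```bash
cat >> h.py <<'E'
from scipy.spatial.transform import Rotation as Ro
def to(g, yaw):
    """tool-frame shift and roll to reach world TCP g with tool y axis at yaw degrees"""
    o=bot.get_obs(); M=Ro.from_euler('xyz',o['tcp_rot'],degrees=True).as_matrix()
    n=np.array([np.cos(np.radians(yaw)),np.sin(np.radians(yaw)),0])
    print('shift',M.T@(np.array(g)-o['ee_pos']),'roll',np.arctan2(n@M[:,2],n@M[:,1]),'pos',np.array(o['ee_pos']),'tool y',M[:,1],'F',np.array(o['wrist_force']),'q',np.array(o['q']),'t',o['time'])
E
python3 -c "
from h import *
np.set_printoptions(precision=4,suppress=True)
to([.408,-.24,.17],-75.1)"
```

```text
shift [0.0818 0.1162 0.1168] roll 0.7715612152990166 pos [ 0.3681 -0.0801  0.2517] tool y [ 0.8581 -0.5134  0.0014] F [1.1718 0.9611 0.4274] q [-12.2801 -17.9696  -8.4501  99.4329   0.0067 108.6128] t 2.2
```

Call:
apply_moves([
  [0.01, 0.03, 0.03, 0.14, 1],
  [0.02, 0.06, 0.06, 0.28, 1],
  [0.04, 0.09, 0.09, 0.42, 1],
  [0.06, 0.116, 0.117, 0.56, 1],
  [0.08, 0.116, 0.117, 0.7, 1],
  [0.082, 0.116, 0.117, 0.772, 1],
  [0.082, 0.116, 0.117, 0.772, 1],
  [0.082, 0.116, 0.117, 0.772, 1],
])

```text
time: 3.0
ee_pos: [0.4078, -0.2401, 0.1702]
tcp_rot: [150.5, 89.9, -14.5]
wrist_force: [-0.3, -0.3, -0.1]
opening: 0.0855
```

```bash
python3 -c "
from h import *
np.set_printoptions(precision=4,suppress=True)
c=grab('side','side1')
to([.408,-.24,.0185],-75.1)"
```

```text
shift [ 0.152  -0.0002  0.0002] roll 0.002085377625972742 pos [ 0.4079 -0.24    0.1705] tool y [ 0.2591 -0.9658  0.0013] F [-0.261   0.1888  0.109 ] q [-30.4907  -6.465   -7.9844  88.3439   0.0316 134.49  ] t 3.05
```

View pics/side1.png

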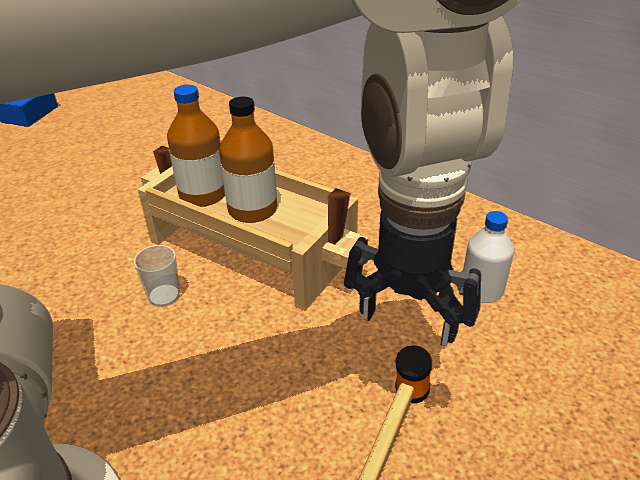

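The fingers straddle the handle just behind the head (head at about (414,365)), so I'll descend and grip.

Call:
apply_moves([
  [0.04, 0, 0, 0.002, 1],
  [0.08, 0, 0, 0.002, 1],
  [0.11, 0, 0, 0.002, 1],
  [0.135, 0, 0, 0.002, 1],
  [0.153, 0, 0, 0.002, 1],
  [0.153, 0, 0, 0.002, 1],
  [0.153, 0, 0, 0.002, -0.2],
  [0.153, 0, 0, 0.002, -0.5],
  [0.153, 0, 0, 0.002, -1],
  [0.153, 0, 0, 0.002, -1],
  [0.153, 0, 0, 0.002, -1],
  [0.153, 0, 0, 0.002, -1],
], newtons=120)

```text
time: 4.25
ee_pos: [0.4086, -0.2403, 0.0183]
tcp_rot: [146.7, 89.8, -18.4]
wrist_force: [-1.7, 1.0, 6.0]
opening: 0.0177
```

```bash
python3 -c "
from h import *
np.set_printoptions(precision=4,suppress=True)
to([.408,-.24,.26],-75.1);print(bot.get_obs()['opening'])"
```

```text
shift [-0.2417  0.0001 -0.0002] roll 0.0004860412100298152 pos [ 0.4086 -0.2403  0.0183] tool y [ 0.2576 -0.9663  0.0019] F [-1.7388  1.0423  5.9775] q [-30.4781  -4.1806 -22.7911  71.1926   0.0422 134.5943] t 4.25
0.017745197720845176
```

Call:
apply_moves([
  [-0.01, 0, 0, 0, -1],
  [-0.03, 0, 0, 0, -1],
  [-0.06, 0, 0, 0, -1],
  [-0.095, 0, 0, 0, -1],
  [-0.13, 0, 0, 0, -1],
  [-0.165, 0, 0, 0, -1],
  [-0.2, 0, 0, 0, -1],
  [-0.225, 0, 0, 0, -1],
  [-0.24, 0, 0, 0, -1],
  [-0.24, 0, 0, 0, -1],
  [-0.24, 0, 0, 0, -1],
])

```text
time: 5.35
ee_pos: [0.4077, -0.2399, 0.2578]
tcp_rot: [150.0, 89.8, -15.1]
wrist_force: [-0.6, 0.2, -5.0]
opening: 0.0178
```

```bash
python3 - <<'E'
from h import *
np.set_printoptions(precision=4,suppress=True)
c=grab('side','side2');print(bot.get_obs()['opening'])
to([.5215,-.0213,.258],-75.1)
E
```

```text
0.01808737432374152
shift [-0.0007 -0.1818 -0.1664] roll 0.0005062242760365974 pos [ 0.4075 -0.2398  0.2572] tool y [ 0.2576 -0.9662  0.0007] F [-0.0472 -0.1453 -4.9755] q [-30.498   -4.9975   3.0069  97.9066   0.0403 134.5731] t 5.4
```

View pics/side2.png

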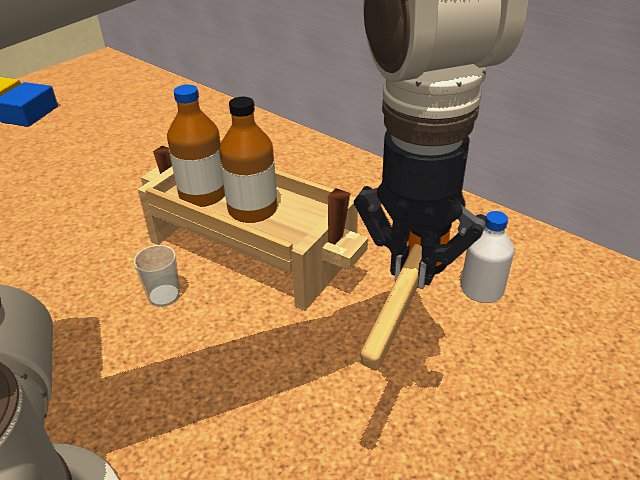

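The mallet is in the gripper, with its handle from about (415,245) to (370,360). I'll move over the wedge and check the handle tilt there.

Call:
apply_moves([
  [0, -0.008, -0.008, 0, -1],
  [0, -0.025, -0.023, 0, -1],
  [0, -0.05, -0.046, 0, -1],
  [0, -0.075, -0.069, 0, -1],
  [0, -0.1, -0.092, 0, -1],
  [0, -0.125, -0.114, 0, -1],
  [0, -0.15, -0.137, 0, -1],
  [0, -0.17, -0.156, 0, -1],
  [0, -0.182, -0.166, 0, -1],
  [0, -0.182, -0.166, 0, -1],
  [0, -0.182, -0.166, 0, -1],
  [0, -0.182, -0.166, 0, -1],
])

```text
time: 6.6
ee_pos: [0.5206, -0.0218, 0.2572]
tcp_rot: [145.6, 89.9, -19.5]
wrist_force: [0.2, 0.3, -3.8]
opening: 0.0181
```

```bash
python3 - <<'E'
from h import *
np.set_printoptions(precision=4,suppress=True)
c=grab('side'); W=world(c); cv2.imwrite('pics/side3.png',cv2.resize(c['frame'][130:330,200:440],None,fx=3,fy=3,interpolation=cv2.INTER_CUBIC)); np.save('side3.npy',W)
to([.5215,-.0213,.2],-75.1); o=bot.get_obs(); t=o['ee_pos']; print(o['torque'])
d=np.array([-.9664,-.2572]); P=W.reshape(-1,3); q=P[:,:2]-t[:2]; s=q@d; l=q@np.array([-d[1],d[0]])
m=(abs(l)<.013)&(s>.03)&(s<.14)&(P[:,2]>.2)&(P[:,2]<.35); 
print(m.sum(),'handle top z',[ (a,np.round(np.percentile(P[m&(s>a)&(s<a+.02),2],[50,90]),4)) for a in(.04,.06,.08,.1)],'expect',t[2]-.0183+.0495, 'lat',[l[m&(s>a)&(s<a+.03)].mean() for a in (.04,.09)])
E
```

```text
shift [ 0.0574 -0.0005 -0.0009] roll -0.0006467950878876371 pos [ 0.5207 -0.022   0.2574] tool y [ 0.2565 -0.9665  0.0009] F [-0.4085  0.1073 -3.3804] q [ -2.404    1.5551   9.4171  97.7609  -0.0236 162.733 ] t 6.65
[-0.0381  0.1006 -0.0198]
1225 handle top z [(0.04, array([0.2717, 0.2743])), (0.06, array([0.2685, 0.271 ])), (0.08, array([0.2652, 0.2679])), (0.1, array([0.2591, 0.2644]))] expect 0.28857170153181866 lat [np.float64(0.0042713241838388425), np.float64(0.002734908375919066)]
```

View pics/side3.png

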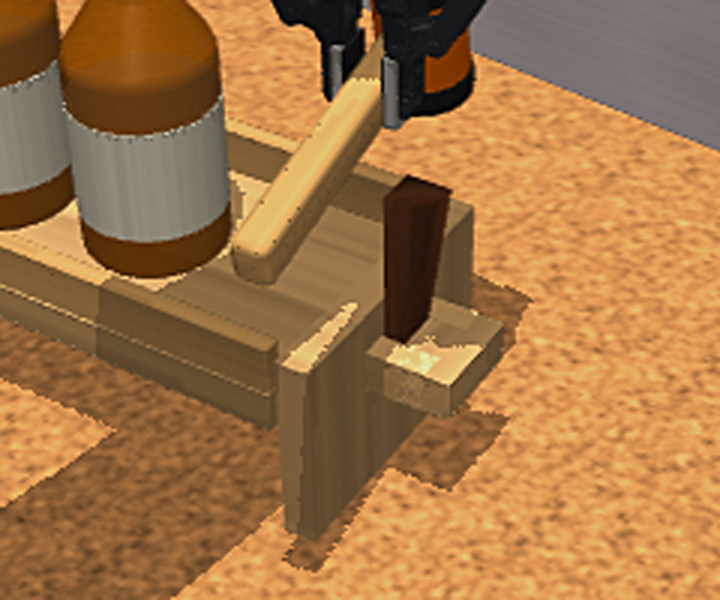

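```bash
python3 - <<'E'
from h import *
np.set_printoptions(precision=4,suppress=True)
d=np.array([-.9664,-.2572])
for f,t in(('side0',(.4086,-.2403,.0183)),('top0',(.4086,-.2403,.0183)),('side3',(.5207,-.022,.2574))):
    W=np.load(f+'.npy');P=W.reshape(-1,3); q=P[:,:2]-t[:2]; s=q@d; l=q@np.array([-d[1],d[0]]); z=P[:,2]-t[2]+.0183
    m=(abs(l)<.014)&(s>.02)&(s<.14)&(z>.012)&(z<.09)
    print(f,[(a,int((m&(s>a)&(s<a+.02)).sum()),np.round(np.percentile(z[m&(s>a)&(s<a+.02)],[50,90]),4)) for a in(.02,.04,.06,.08,.1) if (m&(s>a)&(s<a+.02)).any()],'smax',np.percentile(s[m],99))
    h=(q@d<-.03)&(np.hypot(q[:,0]+.045*d[0],q[:,1]+.045*d[1])<.03)&(z>-.02)&(z<.09); 
    if h.any(): print(' head z',np.percentile(z[h],[1,5,50,95]))
E
```

```text
side0 [(0.02, 265, array([0.0371, 0.0398])), (0.04, 281, array([0.0338, 0.0364])), (0.06, 293, array([0.0306, 0.033 ])), (0.08, 296, array([0.0273, 0.0295])), (0.1, 122, array([0.0254, 0.0271]))] smax 0.10889248013216919
 head z [-0.0029 -0.0017  0.0736  0.0791]
top0 [(0.02, 137, array([0.0373, 0.0399])), (0.04, 133, array([0.0341, 0.0372])), (0.06, 132, array([0.0306, 0.0338])), (0.08, 130, array([0.0271, 0.0306])), (0.1, 110, array([0.0244, 0.0274]))] smax 0.11704216495823222
 head z [-0.0031 -0.001   0.0747  0.0808]
side3 [(0.02, 224, array([0.0358, 0.0382])), (0.04, 223, array([0.0326, 0.0352])), (0.06, 233, array([0.0296, 0.0319])), (0.08, 233, array([0.0266, 0.0289])), (0.1, 276, array([0.0227, 0.0255]))] smax 0.12088539191651893
 head z [0.0002 0.0026 0.0255 0.0761]
```

```bash
python3 - <<'E'
from h import *
np.set_printoptions(precision=4,suppress=True)
d=np.array([-.9664,-.2572])
def fit(P,c):
    q=P[:,:2]-c; A=np.c_[q@d,q@[-d[1],d[0]],np.ones(len(q))]; x=np.linalg.lstsq(A,P[:,2],rcond=None)[0]; print('slope along handle, lateral, z0',x,'rms',(A@x-P[:,2]).std(),len(P))
for f in('top0','side0'):
    P=np.load(f+'.npy').reshape(-1,3); m=(np.hypot(*(P[:,:2]-[.4536,-.2288]).T)<.019)&(P[:,2]>.065)&(P[:,2]<.095); fit(P[m],np.array([.4536,-.2288]))
P=np.load('top0.npy').reshape(-1,3); m=(np.hypot(*(P[:,:2]-[.567,-.0095]).T)<.009)&(P[:,2]>.16)&(P[:,2]<.2); fit(P[m],np.array([.567,-.0095]))
P=np.load('top0.npy'); print('bench z',np.median(P[300:400,500:600,2]),'board',np.median(P[172:176,293:297,2]))
E
```

```text
slope along handle, lateral, z0 [-0.174  -0.0091  0.077 ] rms 0.0019016997742748668 341
slope along handle, lateral, z0 [-0.1633  0.0028  0.0766] rms 0.0012235328847921435 582
slope along handle, lateral, z0 [-0.0034 -0.0583  0.1833] rms 0.0016503684243774795 93
bench z -0.00019854096189924125 board 0.11942379806584745
```

The mallet is tipped 9.6° and resting on its handle end: both cameras agree, and the geometry predicts 9.8°. It's held at that same tilt, so the lowest part of the face is the handle-side rim, 35 mm ahead of the TCP. I'll put that rim over the middle of the wedge top and feel for contact.

Call:
apply_moves([
  [0.01, 0, -0.005, 0, -1],
  [0.025, 0, -0.009, 0, -1],
  [0.04, 0, -0.009, 0, -1],
  [0.047, 0, -0.009, 0, -1],
  [0.05, 0, -0.009, 0, -1],
  [0.052, 0, -0.009, 0, -1],
  [0.052, 0, -0.009, 0, -1],
  [0.052, 0, -0.009, 0, -1],
])

```text
time: 7.45
ee_pos: [0.5297, -0.0197, 0.2059]
tcp_rot: [154.6, 89.8, -10.6]
wrist_force: [0.4, 0.3, -3.1]
opening: 0.0178
```

```bash
python3 - <<'E'
from h import *
np.set_printoptions(precision=4,suppress=True)
c=grab('side'); W=world(c); cv2.imwrite('pics/side4.png',cv2.resize(c['frame'][130:330,200:440],None,fx=3,fy=3,interpolation=cv2.INTER_CUBIC))
to([.529,-.019,.2016],-75.1); o=bot.get_obs(); t=o['ee_pos']; print(o['torque'])
E
```

```text
shift [ 0.0044 -0.0008  0.0005] roll -0.0005292111049819883 pos [ 0.5297 -0.0197  0.206 ] tool y [ 0.2566 -0.9665  0.0012] F [ 0.0045  0.1802 -3.8809] q [ -2.1137   1.6068   3.7346  91.9721  -0.0229 163.0166] t 7.5
[-0.0458  0.1334  0.0225]
```

View pics/side4.png

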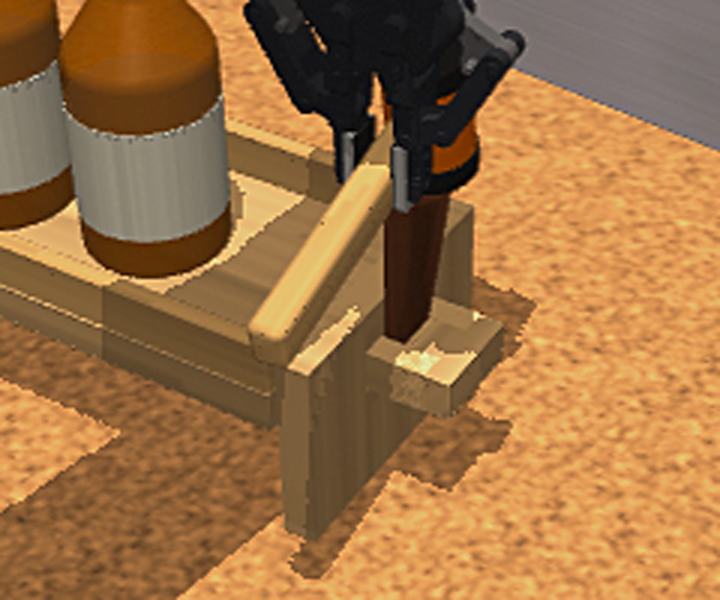

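The orange head's rim at about (455,185) sits just above the wedge top, and the handle is clear of the board and bottle. First tap now.

Call:
apply_moves([
  [0.003, 0, 0, 0, -1],
  [0.005, 0, 0, 0, -1],
  [0.007, 0, 0, 0, -1],
  [0.009, 0, 0, 0, -1],
])

```text
time: 7.9
ee_pos: [0.5299, -0.0195, 0.1972]
tcp_rot: [163.3, 89.8, -1.8]
wrist_force: [0.1, 1.8, -0.1]
opening: 0.018
```

Call:
apply_moves([
  [-0.003, 0, 0, 0, -1],
  [-0.006, 0, 0, 0, -1],
  [-0.006, 0, 0, 0, -1],
])

```text
time: 8.2
ee_pos: [0.5299, -0.0196, 0.2036]
tcp_rot: [159.9, 89.8, -5.3]
wrist_force: [0.4, 0.9, -3.8]
opening: 0.0178
```

Call:
apply_moves([
  [0.004, 0, 0, 0, -1],
  [0.007, 0, 0, 0, -1],
  [0.009, 0, 0, 0, -1],
  [0.011, 0, 0, 0, -1],
])

```text
time: 8.6
ee_pos: [0.5301, -0.0194, 0.1927]
tcp_rot: [166.2, 89.8, 1.1]
wrist_force: [0.1, 1.8, 1.4]
opening: 0.0178
```

Call:
apply_moves([
  [-0.003, 0, 0, 0, -1],
  [-0.006, 0, 0, 0, -1],
  [-0.006, 0, 0, 0, -1],
])

```text
time: 8.9
ee_pos: [0.5301, -0.0195, 0.1991]
tcp_rot: [163.5, 89.7, -1.6]
wrist_force: [-0.7, -0.2, -4.8]
opening: 0.0177
```

```bash
python3 - <<'E'
from h import *
np.set_printoptions(precision=4,suppress=True)
c=grab('side'); W=world(c)
to([.529,-.019,.19],-75.1)
t=bot.get_obs()['ee_pos']; d=np.array([-.9664,-.2572]); P=W.reshape(-1,3); q=P[:,:2]-t[:2]; s=q@d; l=q@np.array([-d[1],d[0]]); z=P[:,2]-t[2]+.0183
m=(abs(l)<.014)&(s>.02)&(s<.14)&(z>.012)&(z<.09)
print([np.round(np.percentile(z[m&(s>a)&(s<a+.02)],[50]),4) for a in(.02,.04,.06,.08)])
# wedge dark colour, top edge on visible face
f=c['frame'].astype(int); k=(f.sum(2)<170)&(f[...,2]>f[...,0]+15)&(abs(W[...,0]-.56)<.03)&(abs(W[...,1]+.012)<.025)&(W[...,2]>.1)
print('wedge pts',k.sum(),'z top',np.percentile(W[...,2][k],[95,99,100]))
E
```

```text
shift [ 0.0089 -0.0008  0.001 ] roll -0.0004254644539457004 pos [ 0.5301 -0.0195  0.1989] tool y [ 0.2567 -0.9665  0.0012] F [ 0.6983  0.3364 -3.9289] q [ -2.1088   1.4653   2.8057  91.0822   0.0047 163.0157] t 8.95
[array([0.0362]), array([0.0327]), array([0.0295]), array([0.0266])]
wedge pts 759 z top [0.2201 0.241  0.2565]
```

Call:
apply_moves([
  [0.004, 0, 0, 0, -1],
  [0.007, 0, 0, 0, -1],
  [0.009, 0, 0, 0, -1],
  [0.011, 0, 0, 0, -1],
])

```text
time: 9.35
ee_pos: [0.5303, -0.0193, 0.1881]
tcp_rot: [170.0, 89.7, 4.8]
wrist_force: [-0.1, 1.8, 1.3]
opening: 0.0177
```

Call:
apply_moves([
  [-0.004, 0, 0, 0, -1],
  [-0.007, 0, 0, 0, -1],
  [-0.007, 0, 0, 0, -1],
  [-0.003, 0, 0, 0, -1],
  [0, 0, 0, 0, -1],
  [0.0015, 0, 0, 0, -1],
  [0.003, 0, 0, 0, -1],
])

```text
time: 10.05
ee_pos: [0.5304, -0.0191, 0.1852]
tcp_rot: [173.3, 89.7, 8.2]
wrist_force: [0.3, 1.6, 1.9]
opening: 0.0183
```

Call:
apply_moves([
  [-0.004, 0, 0.001, 0, -1],
  [-0.007, 0, 0.001, 0, -1],
  [-0.007, 0, 0.001, 0, -1],
  [-0.003, 0, 0.001, 0, -1],
  [0, 0, 0.001, 0, -1],
  [0.001, 0, 0.001, 0, -1],
  [0.002, 0, 0.001, 0, -1],
])

```text
time: 10.75
ee_pos: [0.5296, -0.0193, 0.1834]
tcp_rot: [174.3, 89.6, 9.2]
wrist_force: [-0.8, 0.7, 0.1]
opening: 0.0178
```

Call:
apply_moves([
  [-0.004, 0, 0, 0, -1],
  [-0.007, 0, 0, 0, -1],
  [-0.007, 0, 0, 0, -1],
  [-0.003, 0, 0, 0, -1],
  [0, 0, 0, 0, -1],
  [0.001, 0, 0, 0, -1],
  [0.002, 0, 0, 0, -1],
])

```text
time: 11.45
ee_pos: [0.5297, -0.0191, 0.1816]
tcp_rot: [176.0, 89.6, 10.9]
wrist_force: [-0.8, 1.3, 0.0]
opening: 0.018
```

Call:
apply_moves([
  [-0.004, 0, 0, 0, -1],
  [-0.007, 0, 0, 0, -1],
  [-0.007, 0, 0, 0, -1],
  [-0.003, 0, 0, 0, -1],
  [0, 0, 0, 0, -1],
  [0.001, 0, 0, 0, -1],
  [0.002, 0, 0, 0, -1],
])

```text
time: 12.15
ee_pos: [0.5298, -0.019, 0.1798]
tcp_rot: [177.0, 89.6, 11.9]
wrist_force: [-0.0, 2.2, 1.4]
opening: 0.0177
```

Call:
apply_moves([
  [-0.004, 0, 0, 0, -1],
  [-0.007, 0, 0, 0, -1],
  [-0.007, 0, 0, 0, -1],
  [-0.003, 0, 0, 0, -1],
  [0, 0, 0, 0, -1],
  [0.001, 0, 0, 0, -1],
  [0.0022, 0, 0, 0, -1],
])

```text
time: 12.85
ee_pos: [0.5299, -0.0189, 0.1778]
tcp_rot: [177.9, 89.5, 12.8]
wrist_force: [-0.6, 1.1, 1.2]
opening: 0.0183
```

Call:
apply_moves([
  [-0.004, 0, 0.001, 0, -1],
  [-0.007, 0, 0.001, 0, -1],
  [-0.007, 0, 0.001, 0, -1],
  [-0.003, 0, 0.001, 0, -1],
  [0, 0, 0.001, 0, -1],
  [0.001, 0, 0.001, 0, -1],
  [0.0024, 0, 0.001, 0, -1],
])

```text
time: 13.55
ee_pos: [0.5292, -0.019, 0.1757]
tcp_rot: [178.4, 89.5, 13.3]
wrist_force: [0.2, 1.7, 1.2]
opening: 0.0179
```

Call:
apply_moves([
  [-0.004, 0, 0, 0, -1],
  [-0.007, 0, 0, 0, -1],
  [-0.007, 0, 0, 0, -1],
  [-0.003, 0, 0, 0, -1],
  [0, 0, 0, 0, -1],
  [0.001, 0, 0, 0, -1],
  [0.0024, 0, 0, 0, -1],
])

```text
time: 14.25
ee_pos: [0.5293, -0.0189, 0.1736]
tcp_rot: [179.3, 89.4, 14.3]
wrist_force: [0.1, 1.4, 0.8]
opening: 0.0181
```

Call:
apply_moves([
  [-0.004, 0, 0, 0, -1],
  [-0.007, 0, 0, 0, -1],
  [-0.007, 0, 0, 0, -1],
  [-0.003, 0, 0, 0, -1],
  [0, 0, 0, 0, -1],
  [0.001, 0, 0, 0, -1],
  [0.0024, 0, 0, 0, -1],
])

```text
time: 14.95
ee_pos: [0.5295, -0.0187, 0.1715]
tcp_rot: [179.9, 89.4, 14.9]
wrist_force: [-0.7, 1.8, 1.2]
opening: 0.0176
```

Call:
apply_moves([
  [-0.004, 0, 0, 0, -1],
  [-0.007, 0, 0, 0, -1],
  [-0.007, 0, 0, 0, -1],
  [-0.003, 0, 0, 0, -1],
  [0, 0, 0, 0, -1],
  [0.001, 0, 0, 0, -1],
  [0.0024, 0, 0, 0, -1],
])

```text
time: 15.65
ee_pos: [0.5297, -0.0186, 0.1694]
tcp_rot: [-179.6, 89.3, 15.4]
wrist_force: [-1.2, 1.3, 1.0]
opening: 0.0179
```

```bash
python3 - <<'E'
from h import *
np.set_printoptions(precision=4,suppress=True)
c=grab('side'); W=world(c); cv2.imwrite('pics/side5.png',cv2.resize(c['frame'][130:330,200:440],None,fx=3,fy=3,interpolation=cv2.INTER_CUBIC))
t=bot.get_obs()['ee_pos']; print(t,bot.get_obs()['wrist_force']); d=np.array([-.9664,-.2572]); P=W.reshape(-1,3); q=P[:,:2]-t[:2]; s=q@d; l=q@np.array([-d[1],d[0]]); z=P[:,2]-t[2]+.0183
m=(abs(l)<.014)&(s>.02)&(s<.14)&(z>.012)&(z<.09)
print([np.round(np.percentile(z[m&(s>a)&(s<a+.02)],[50]),4) for a in(.02,.04,.06,.08)])
E
```

```text
[ 0.5297 -0.0186  0.1692] [0.2212 1.4301 1.3256]
[array([0.036]), array([0.0322]), array([0.0289]), array([0.0257])]
```

View pics/side5.png

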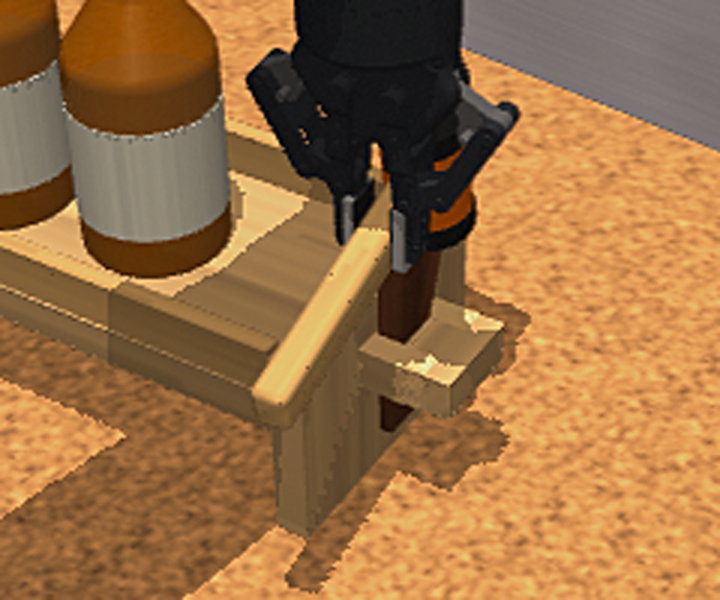

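The wedge is clearly moving: its tip now shows below the tenon at about (395,415). The mallet's tilt hasn't changed, so I'll keep tapping.

Call:
apply_moves([
  [-0.004, 0, 0.001, 0, -1],
  [-0.007, 0, 0.001, 0, -1],
  [-0.007, 0, 0.001, 0, -1],
  [-0.003, 0, 0.001, 0, -1],
  [0, 0, 0.001, 0, -1],
  [0.001, 0, 0.001, 0, -1],
  [0.0022, 0, 0.001, 0, -1],
])

```text
time: 16.4
ee_pos: [0.5289, -0.0187, 0.1673]
tcp_rot: [-178.9, 89.3, 16.0]
wrist_force: [0.3, 1.4, 1.5]
opening: 0.0182
```

Call:
apply_moves([
  [-0.004, 0, 0, 0, -1],
  [-0.007, 0, 0, 0, -1],
  [-0.007, 0, 0, 0, -1],
  [-0.003, 0, 0, 0, -1],
  [0, 0, 0, 0, -1],
  [0.001, 0, 0, 0, -1],
  [0.0022, 0, 0, 0, -1],
])

```text
time: 17.1
ee_pos: [0.5292, -0.0187, 0.1657]
tcp_rot: [180.0, 89.2, 15.0]
wrist_force: [-2.3, 0.2, 5.5]
opening: 0.0179
```

Call:
apply_moves([
  [-0.004, 0, 0, 0, -1],
  [-0.007, 0, 0, 0, -1],
  [-0.007, 0, 0, 0, -1],
  [-0.003, 0, 0, 0, -1],
  [0, 0, 0, 0, -1],
  [0.001, 0, 0, 0, -1],
  [0.0015, 0, 0, 0, -1],
])

```text
time: 17.8
ee_pos: [0.5294, -0.0187, 0.1651]
tcp_rot: [178.4, 89.1, 13.4]
wrist_force: [-3.0, 0.2, 7.6]
opening: 0.0179
```

Call:
apply_moves([
  [-0.004, 0, 0, 0, -1],
  [-0.007, 0, 0, 0, -1],
  [-0.007, 0, 0, 0, -1],
  [-0.003, 0, 0, 0, -1],
  [0, 0, 0, 0, -1],
  [0.001, 0, 0, 0, -1],
  [0.002, 0, 0, 0, -1],
])

```text
time: 18.5
ee_pos: [0.5298, -0.0186, 0.1644]
tcp_rot: [177.0, 89.0, 12.0]
wrist_force: [-2.9, -0.1, 9.2]
opening: 0.0182
```

Call:
apply_moves([
  [-0.004, 0, 0, 0, -1],
  [-0.007, 0, 0, 0, -1],
  [-0.007, 0, 0, 0, -1],
  [-0.003, 0, 0, 0, -1],
  [0, 0, 0, 0, -1],
  [0.0015, 0, 0, 0, -1],
  [0.003, 0, 0, 0, -1],
])

```text
time: 19.2
ee_pos: [0.5303, -0.0186, 0.1631]
tcp_rot: [175.4, 88.9, 10.3]
wrist_force: [-4.9, -0.5, 15.7]
opening: 0.0174
```

```bash
python3 - <<'E'
from h import *
np.set_printoptions(precision=4,suppress=True)
c=grab('side'); W=world(c); cv2.imwrite('pics/side6.png',cv2.resize(c['frame'][130:330,200:440],None,fx=3,fy=3,interpolation=cv2.INTER_CUBIC))
t=bot.get_obs()['ee_pos']; print(t,bot.get_obs()['wrist_force'],bot.get_obs()['torque']); d=np.array([-.9664,-.2572]); P=W.reshape(-1,3); q=P[:,:2]-t[:2]; s=q@d; l=q@np.array([-d[1],d[0]]); z=P[:,2]-t[2]+.0183
m=(abs(l)<.014)&(s>.02)&(s<.14)&(z>.012)&(z<.09)
print([np.round(np.percentile(z[m&(s>a)&(s<a+.02)],[50]),4) for a in(.02,.04,.06,.08)])
E
```

```text
[ 0.5303 -0.0186  0.1631] [-5.8959  0.2481 15.7661] [0.0821 0.6091 0.0765]
[array([0.0353]), array([0.0316]), array([0.0278]), array([0.0247])]
```

View pics/side6.png

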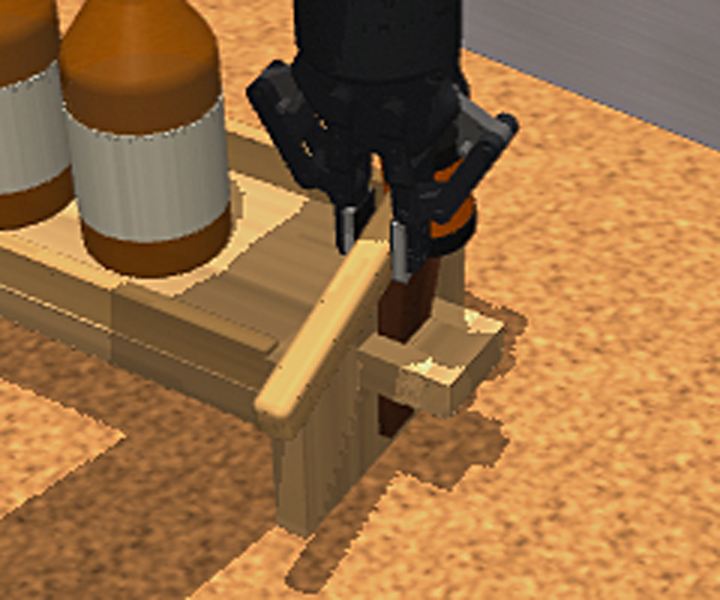

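The force is now about 19.6 N with hardly any travel, so the wedge looks jammed. I'll repeat the tap to the same commanded depth to check.

Call:
apply_moves([
  [-0.004, 0, 0.001, 0, -1],
  [-0.007, 0, 0.001, 0, -1],
  [-0.007, 0, 0.001, 0, -1],
  [-0.003, 0, 0.001, 0, -1],
  [0, 0, 0.001, 0, -1],
  [0.001, 0, 0.001, 0, -1],
  [0.0022, 0, 0.001, 0, -1],
])

```text
time: 19.95
ee_pos: [0.5297, -0.0189, 0.1627]
tcp_rot: [174.0, 88.7, 9.0]
wrist_force: [-6.0, -0.7, 16.7]
opening: 0.018
```

Call:
apply_moves([
  [-0.004, 0, 0.0005, 0, -1],
  [-0.007, 0, 0.0005, 0, -1],
  [-0.007, 0, 0.0005, 0, -1],
  [-0.003, 0, 0.0005, 0, -1],
  [0, 0, 0.0005, 0, -1],
  [0.001, 0, 0.0005, 0, -1],
  [0.0022, 0, 0.0005, 0, -1],
])

```text
time: 20.65
ee_pos: [0.5295, -0.0191, 0.1624]
tcp_rot: [172.9, 88.6, 7.8]
wrist_force: [-7.0, -0.9, 17.5]
opening: 0.0179
```

Call:
apply_moves([
  [-0.004, 0, 0, 0, -1],
  [-0.012, 0, 0, 0, -1],
  [-0.03, 0, 0, 0, -1],
  [-0.055, 0, 0, 0, -1],
  [-0.08, 0, 0, 0, -1],
  [-0.08, 0.03, 0.03, 0, -1],
  [-0.08, 0.07, 0.064, 0, -1],
  [-0.08, 0.11, 0.1, 0, -1],
  [-0.08, 0.15, 0.137, 0, -1],
  [-0.08, 0.17, 0.155, 0, -1],
  [-0.08, 0.17, 0.155, 0, -1],
  [-0.08, 0.17, 0.155, 0, -1],
])

```text
time: 21.85
ee_pos: [0.4213, -0.2242, 0.2387]
tcp_rot: [174.5, 88.6, 9.3]
wrist_force: [0.4, -0.4, -3.7]
opening: 0.0178
```

```bash
python3 - <<'E'
from h import *
np.set_printoptions(precision=4,suppress=True)
c=grab('top'); W=world(c); P=W[185:240,295:340].reshape(-1,3); w=P[(P[:,2]>.13)&(P[:,2]<.2)]
print('wedge top',len(w),np.median(w,0))
# board outer / shoulder: board top centroid along rack y, before vs now
a=np.load('top0.npy')
for X in(a,W):
    b=X[160:275,285:320].reshape(-1,3); b=b[(b[:,2]>.112)&(b[:,2]<.128)&(b[:,1]<.06)]; print(len(b),b.mean(0))
s=grab('side'); cv2.imwrite('pics/side7.png',s['frame']); W=world(s)
to([.416,-.225,.03],-75.1)
t=bot.get_obs()['ee_pos']; d=np.array([-.9664,-.2572]); P=W.reshape(-1,3); q=P[:,:2]-t[:2]; sx=q@d; l=q@np.array([-d[1],d[0]]); z=P[:,2]-t[2]+.0183
m=(abs(l)<.014)&(sx>.02)&(sx<.14)&(z>.005)&(z<.09)
print('handle',[np.round(np.percentile(z[m&(sx>a)&(sx<a+.02)],[50]),4) for a in(.02,.04,.06,.08)])
E
```

```text
wedge top 248 [ 0.5674 -0.0042  0.146 ]
1288 [0.5556 0.015  0.1199]
1293 [0.5546 0.0194 0.12  ]
shift [ 0.2086 -0.0002  0.0114] roll 0.0015548908732712695 pos [ 0.422  -0.2231  0.2388] tool y [ 0.2586 -0.966   0.0025] F [ 0.408   0.8619 -4.069 ] q [-28.3709  -5.9024   0.094   94.8835   0.8559 136.65  ] t 21.95
handle [array([0.0361]), array([0.0323]), array([0.0287]), array([0.0247])]
```

View pics/side7.png

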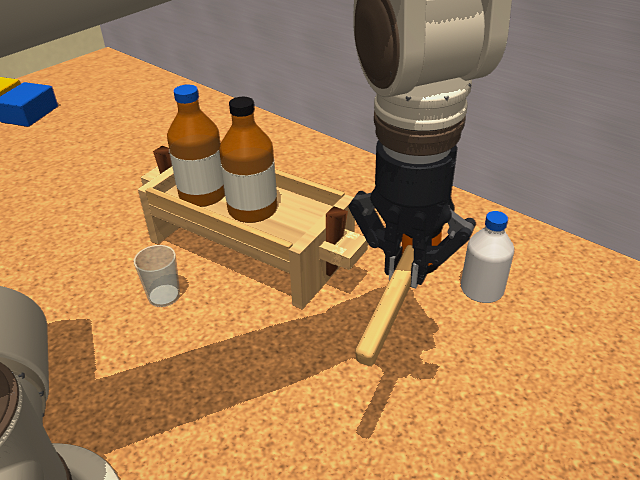

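The wedge top is at 146 mm, 37 mm lower than at the start and inside the home range. The board has moved in about 4.5 mm, and bottles and beaker haven't moved. Now I'll set the mallet down where it was.

Call:
apply_moves([
  [0.02, 0, 0.002, 0, -1],
  [0.06, 0, 0.004, 0, -1],
  [0.1, 0, 0.006, 0, -1],
  [0.14, 0, 0.008, 0, -1],
  [0.17, 0, 0.01, 0, -1],
  [0.19, 0, 0.011, 0, -1],
  [0.203, 0, 0.011, 0, -1],
  [0.209, 0, 0.011, 0, -1],
  [0.211, 0, 0.011, 0, -1],
  [0.212, 0, 0.011, 0, -1],
  [0.213, 0, 0.011, 0, -1],
  [0.213, 0, 0.011, 0, -1],
])

```text
time: 23.15
ee_pos: [0.4169, -0.2253, 0.0262]
tcp_rot: [172.9, 88.5, 7.9]
wrist_force: [0.2, 0.5, -3.1]
opening: 0.0178
```

Call:
apply_moves([
  [0.002, 0, 0, 0, -1],
  [0.003, 0, 0, 0, -1],
  [0.004, 0, 0, 0, -1],
  [0.005, 0, 0, 0, -1],
  [0.005, 0, 0, 0, -1],
])

```text
time: 23.65
ee_pos: [0.4169, -0.2252, 0.021]
tcp_rot: [173.1, 88.6, 8.1]
wrist_force: [-0.7, -0.2, -4.1]
opening: 0.0178
```

Call:
apply_moves([
  [0.001, 0, 0, 0, -1],
  [0.0015, 0, 0, 0, -1],
  [0.002, 0, 0, 0, -1],
  [0.0025, 0, 0, 0, -1],
  [0.0025, 0, 0, 0, -1],
])

```text
time: 24.15
ee_pos: [0.4174, -0.2253, 0.0191]
tcp_rot: [172.0, 88.5, 7.0]
wrist_force: [1.3, 3.4, 4.4]
opening: 0.0176
```

Call:
apply_moves([
  [0, 0, 0, 0, -1],
  [-0.0005, 0, 0, 0, -1],
  [-0.0005, 0, 0, 0, -1],
  [-0.0005, 0, 0, 0, -0.5],
  [-0.0005, 0, 0, 0, -0.4],
  [-0.0005, 0, 0, 0, -0.2],
  [-0.0005, 0, 0, 0, 0.2],
  [-0.0005, 0, 0, 0, 0.6],
  [-0.0005, 0, 0, 0, 1],
  [-0.0005, 0, 0, 0, 1],
  [-0.0005, 0, 0, 0, 1],
  [-0.0005, 0, 0, 0, 1],
], newtons=20)

```text
time: 25.35
ee_pos: [0.4174, -0.2253, 0.0196]
tcp_rot: [172.1, 88.5, 7.1]
wrist_force: [0.3, 0.1, 0.3]
opening: 0.0852
```

Call:
apply_moves([
  [-0.01, 0, 0, 0, 1],
  [-0.03, 0, 0, 0, 1],
  [-0.06, 0, 0, 0, 1],
  [-0.1, 0, 0, 0, 1],
  [-0.14, 0, 0, 0, 1],
  [-0.18, 0, 0, 0, 1],
  [-0.22, 0, 0, 0, 1],
  [-0.22, 0.04, 0.04, 0, 1],
  [-0.22, 0.04, 0.08, 0, 1],
  [-0.22, 0.04, 0.12, 0, 1],
  [-0.22, 0.04, 0.12, 0, 1],
  [-0.22, 0.04, 0.12, 0, 1],
])

```text
time: 26.55
ee_pos: [0.3057, -0.296, 0.2375]
tcp_rot: [169.7, 88.4, 4.6]
wrist_force: [-0.2, 0.7, 0.7]
opening: 0.0857
```

```bash
python3 - <<'E'
from h import *
np.set_printoptions(precision=4,suppress=True)
o=bot.get_obs(); print(o['ee_pos'],o['wrist_force'],o['opening'],o['time'])
c=grab('top','top8'); W=world(c); P=W[185:240,295:340].reshape(-1,3); w=P[(P[:,2]>.13)&(P[:,2]<.2)]
print('wedge top',len(w),np.median(w,0))
for k in('beaker','foil_bottle','amber_a'): print(k,[r['rect'] for r in cams.spot_in(k,'top')[:2]])
grab('side','side8')
E
```

```text
[ 0.3057 -0.296   0.2375] [-0.1909  0.6959  0.7223] 0.08567463355504541 26.55
wedge top 247 [ 0.5675 -0.0043  0.1463]
beaker [[182.4, 314.4, 222.8, 355.5]]
foil_bottle [[391.4, 115.7, 437.4, 163.1], [285.9, 167.5, 316.4, 268.2]]
amber_a [[183.3, 195.6, 244.0, 255.8], [117.0, 210.9, 185.3, 270.1]]
```

View pics/side8.png

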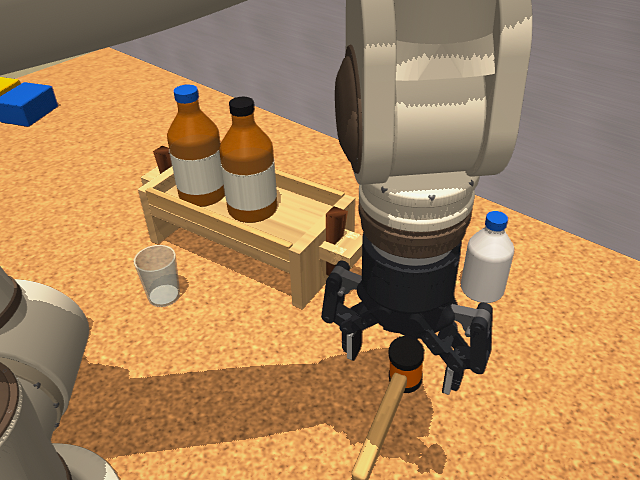

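The mallet is resting on the bench at about (405,365), released. The bottles and beaker are in place and the wedge is down. Handing in.

```bash
python3 -c "
from h import *
print(bot.job_done())"
```

```text
the job is handed in; nothing more can be done
None
```

I drove the wedge home with the mallet, set the mallet back down near where it started, and handed the job in at about 26.6 s on the robot's clock. No verdict was reported.

- **Wedge:** I used 19 light taps, lifting off between each one. The wedge slid at about 5 N until the end. Over the last taps the force rose to about 20 N, and the final three (19.6, 20.7 and 21.5 N) lowered the tool only 0.3–0.4 mm each.
- **Wedge height:** its top went from 183 mm to 146 mm, inside the 139–161 mm home range, and read the same after the mallet was put down.
- **Board:** it moved in about 4.5–5 mm, against the 5.3 mm that the wedge travel implies. I didn't measure the remaining gap directly; I took it as tight because the wedge had jammed.
- **Other things:** the bottles and beaker read the same as at the start to within 3 pixels in the top view. The gripper is open and clear of everything.

**What didn't match the description:** the mallet wasn't standing level. It was tipped about 9.6° and resting on its handle end. I couldn't level it with the moves available, so I tapped with the lower rim of its face over the middle of the wedge top. I set it back down in much the same tipped pose.

**Force readings:** I only read the force at the end of each tap, so any brief peak within a tap went unseen. The speeds were low, about 10–40 mm/s.

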